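Load the check source into the counter's drawer and start the count

TASK

Run the morning check on the sample counter: with the fingertips push the loose metal check-source disc across the open drawer plate until it drops flat into the round well, push the drawer fully shut, then press the round key on top of the counter all the way down and let it spring back. Slide the disc, never pick it up or tip it over, and leave the tweezers, crucible, small dish and stopper round about where they are.

Things in the scene. Friction and masses are not known exactly. Their poses are not given: they have to be found in the camera images.
- counter: Fixed sample counter: cream box, x -70 to +100 mm, 170 mm wide, flat top 80 mm above the bench, front towards its own -x. Origin on the bench. On top a round metal detector head (86 mm wide, axis at x = 5, y = 0, 136 mm high; its lead arches to 157 mm). The drawer leaves the front along -x by a slot whose upper edge is only 4 mm above the drawer plate: the disc fits through only when in the well.
- drawer (a joint): How far the drawer is open, m: 0 fully shut (the well is then under the detector), 0.125 fully open. It starts open 0.108 to 0.125. It moves along the counter's x axis with about 3 N of friction and stays where it is left; a rigid stop ends it at 0.
- well (a point): Centre of the floor of the round well in the drawer plate; moves with the drawer, axes as the counter's. Well: 54 mm in diameter (2 mm play all round the disc), 7 mm deep. The flat grey metal plate is 120 mm wide (y) without side rims, its top 7 mm above this point, 24 mm above the bench; 145 mm in front (-x) of this point an 8 mm thick upturned front stands 12 mm above it.
- drawer_front (a point): Middle of the outer (-x) face of the drawer's upturned front, 153 mm in front of the well centre; the face is 120 mm wide and reaches from 6 to 36 mm above the bench (this point is 21 mm above it). Push here along the counter's +x to shut the drawer; the front ends 83 mm before the counter's front face when shut.
- source_disc: Loose check source: plain solid steel disc, 50 mm in diameter, 8 mm thick, about 80 g, a shallow ring groove in its top. Origin: centre of its underside. Starts flat on the drawer plate between well and upturned front, 57 to 78 mm before the well centre and up to 20 mm to either side. Home, its underside is on the well's floor and its top 1 mm above the plate.
- key_top (a point): Centre of the top of the round grey key on the counter's top (22 mm in diameter, 45 mm in front of and 55 mm to the right (-y) of the counter's origin, its top 91 mm above the bench when up). Pressed straight down.
- key (a joint): How far the key is pressed, m: 0 up, 0.004 fully down. It springs back; fully down takes about 5 N.
- tweezers: Bystander: steel tweezers 126 mm long lying on the bench left of the drawer. Origin under its middle.
- crucible: Bystander: porcelain crucible 40 mm wide, 36 mm high, on the bench left of the drawer. Origin at the centre of its underside.
- petri_dish: Bystander: small glass dish, 50 mm across, 14 mm high, on the bench right of the drawer. Origin at the centre of its underside.
- stopper_1: Bystander: rubber stopper 30 mm wide, 26 mm high, on the bench right of the drawer. Origin at the centre of its underside.
Things that resemble listed ones, but are neither listed nor needed, are in the scene too. What is meant by the source_disc is not pink, and is the smaller of those in its own colour.

How it is judged:
On the way, in this order (a step that is already met when the one before it is completed fails the run):
1. the disc lies flat on the floor of the well, the drawer still open (horizontal distance between source_disc and well below 0.004 m and z of source_disc in the frame of well below 0.002 m and angle between source_disc's own z axis and vertical below 0.05 rad and value of joint drawer above 0.02 m), for 0.2 s.
2. the drawer is fully shut with the disc in its well (horizontal distance between source_disc and well below 0.004 m and z of source_disc in the frame of well below 0.002 m and angle between source_disc's own z axis and vertical below 0.05 rad and value of joint drawer below 0.004 m), for 0.2 s.
3. the key is pressed down (value of joint key above 0.003 m and value of joint drawer below 0.004 m), for 0.1 s.
At the end, for the whole second after the job is handed in: The disc lies at rest flat in the well (centre within 4 mm, underside within 2 mm of the floor, tilt under 0.05 rad), the drawer is open less than 4 mm, and the key is up again (within 1 mm) (all of step 2 and value of joint key below 0.001 m and linear speed of source_disc below 0.01 m/s); the robot touches nothing.
It fails at once if the disc is lifted off the drawer plate (underside centre more than 6 mm above the plate) (z of source_disc in the frame of well above 0.013 m).
It fails at once if the disc is tipped over (more than 0.5 rad) or falls off the drawer (angle between source_disc's own z axis and vertical above 0.5 rad or z of source_disc in the frame of well below -0.004 m).
It fails at once if a bystander is moved more than 15 mm (distance of any of tweezers, crucible, petri_dish, stopper_1 from where it was at the start of the episode above 0.015 m).
It also fails if it takes over 69 s, if anything falls off the work surface, if the arm or the gripper's body presses on something with over 40 N, if the wrist force passes 120 N, or if a joint passes its speed limit or range.

ROBOT

A 6-joint arm with a two-finger parallel gripper is mounted at the origin on a cart in front of the work surface, level with it; the furniture and walls round the work are solid. World frame = base frame: x ahead of the robot, y to its left, z up, the work surface at z = 0. Lengths are in m, angles in rad, forces in N, time in s.
With the tool pointing down it reaches from about 0.35 to 0.85 m from the base axis. Payload 8.1 kg.
Tool frame: the origin (TCP) lies at the very end of the fingers, on their centre line; the grasp point (between the pads) lies 19 mm behind it; z points along the fingers, y is the line along which they close (so a half turn about z gives the same grasp; the last joint's range is limited). The gripper opens to 93 mm and grips with 3 to 60 N. Pads are 15 mm wide; open, the fingers measure 128 mm over their backs; the gripper's body (75 mm by 188 mm) begins 65 mm behind the grasp point.
Start: joints at [-1.423, 0.13, 1.488, -0, 1.523, -0.085], TCP at [0.138, -0.584, 0.219] pointing down, gripper open.
Joint ranges: [-2.96, 2.96], [-0.89, 2.26], [0.02, 2.5], [-1.34, 4.48], [0, 2.73], [-2.66, 2.66]. Speed limits (rad/s): [2.39, 2.39, 2.79, 3.14, 3.14, 3.14].

INTERFACE

Orientations are given as a rotation vector (axis times angle).
In Python, from plant import monitor, eyes, ticket gives the robot as it stands.
- The arm moves only by the tool arm_command, never from a script. Its argument "deltas" is a list that holds one entry, the list of rows, each a list of 6 numbers: the shift along the world's x, y, z in cm, then the turn, a rotation vector about the world's x, y, z in degrees. In form: [[[tx, ty, tz, rx, ry, rz], ...]]. A call has 1 to 12 rows; each row shifts and turns the commanded pose from where the row before left it; what a row does not reach is not made up. A row lasts 1/12 s, in which the tool goes at most 41.7 mm and 7.16 degrees, less where a joint would pass 70% of its speed; a pose out of reach is approached as far as the arm can. A call is refused whole if a number of a shift passes 4.17 or a number of a turn 7.16, either way. A call with a gripper value outside its range is refused whole. "gripper" is the opening, from -1 (shut) to 1 (fully open), set as the call begins (left out, the last holds). The fingers move at their own pace and stop on an object; "squeeze" is the grip in N (left out, the last holds). Time passes only in rows, so rows that do not move let the fingers close. It gives the time, the measured TCP pose, the force, the opening and the grip force at its end, in the units of the state.
- monitor.read_state(): the state, without advancing time (a new reading comes with each control period).
- eyes.read_camera(name): name is "side" or "top"; returns the picture (400x640x3 uint8, blue, green, red); there is no depth.
- eyes.camera_model(name): a dict with "fx", "fy", "cx", "cy" (pixels), "rvec" (rotation vector, rad) and "tvec" (3), from world to camera coordinates, as OpenCV has them. Camera axes: x right, y down, z forward; pixel columns grow to the right and rows downward; lengths in m; the calibration is good to about 2 mm. A picture is of the moment at which its call begins. camera_model takes no time and is no camera call.
- ticket.close_job(): hands the job in; it is judged then, once.
The state is a dict: "t": time; "q": joint angles; "dq": joint speeds; "joint_torque": joint torques, N m; "tool_pos": TCP position; "orientation": TCP orientation; "force": force on the tool from outside, world axes, zero at the start; "wrist_torque": the same for the moment, N m; "opening": finger opening in m; "gripper_force": force on a finger pad.
Only numpy, scipy, OpenCV 4.12 (cv2) and the standard library are available. Lean on these libraries where they do the work, as an engineer would, in place of code of your own. Each camera call takes 0.05 s, during which the arm holds its last target. There are 200 camera calls.

## Working session

There is one attempt and no reset: what is moved stays moved. The work goes in short steps, Python scripts to look and compute and a tool call to move; the robot and the scene stay as the last step left them, time stands still between calls to the robot, and variables do not carry over. Pictures are saved under pics/ and viewed, at most 10 in all, crops included, and the job is handed in when it is done.

Besides the shell and the picture viewer there is one more tool, called after ">>>" as name([rows], argument=value, ...), one row to a line, values as JSON. arm_command: Moves the arm, as the interface text tells. Its arguments: {"type":"object","properties":{"deltas":{"type":"array"},"gripper":{"type":"number"},"squeeze":{"type":"number"}},"required":["deltas"]}

```bash
mkdir -p pics; ls; cat > h.py <<'E'
import numpy as np, cv2
from plant import monitor, eyes, ticket
def cam(n):
    m=eyes.camera_model(n); K=np.array([[m['fx'],0,m['cx']],[0,m['fy'],m['cy']],[0,0,1]])
    return K,cv2.Rodrigues(np.array(m['rvec'],float))[0],np.array(m['tvec'],float).reshape(3)
def ray(n,px,z):
    K,R,t=cam(n); d=R.T@np.linalg.inv(K)@np.array([px[0],px[1],1.]); c=-R.T@t
    return c+d*(z-c[2])/d[2]
def proj(n,P):
    K,R,t=cam(n); p=K@(R@np.array(P,float)+t); return p[:2]/p[2]
def snap(n,f,crop=None,s=1):
    im=np.array(eyes.read_camera(n))
    cv2.imwrite('pics/raw_'+f,im)
    if crop: x0,y0,x1,y1=crop; im=im[y0:y1,x0:x1]
    cv2.imwrite('pics/'+f,cv2.resize(im,None,fx=s,fy=s,interpolation=cv2.INTER_CUBIC)); return im
E
python3 - <<'E'
from h import *
snap('top','t0.png',None,1.25);snap('side','s0.png',None,1.25)
for n in('top','side'):
    K,R,t=cam(n);print(n,K[0,0],-R.T@t,R[2])
s=monitor.read_state();print(s)
E
```

```text
pics
top 494.83387471308964 [ 0.47674702 -0.2893415   1.03823002] [ 0.05157533  0.00267441 -0.99866553]
side 427.9921700762356 [0.13305244 0.40707546 0.43006128] [ 0.45152956 -0.80036314 -0.39438546]
{'t': 0.1, 'q': array([-1.42340602e+00,  1.31084650e-01,  1.48914658e+00, -1.58025064e-05,
        1.52297971e+00, -8.54141316e-02]), 'dq': array([-6.04709589e-04, -1.58110501e-03, -1.51073416e-03,  1.05292078e-03,
       -5.59658956e-05, -1.10448606e-03]), 'joint_torque': array([ 1.80480329e-03, -5.61341715e+01, -4.93094766e+01,  7.70366471e-02,
        2.89390184e-02, -5.91064077e-05]), 'tool_pos': array([ 0.13835887, -0.58331958,  0.21770599]), 'orientation': array([-3.11872698e+00, -3.64676492e-01,  1.03487360e-04]), 'force': array([ 0.40429381,  0.38346425, -0.09468068]), 'wrist_torque': array([-0.0406482 , -0.05174755,  0.03665749]), 'gripper_force': 0.0, 'opening': 0.0930976314161553}
```

View pics/t0.png

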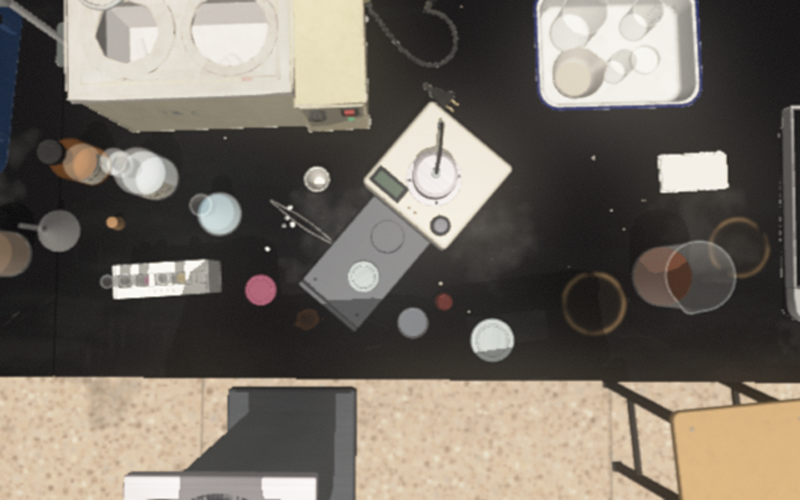

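View pics/s0.png

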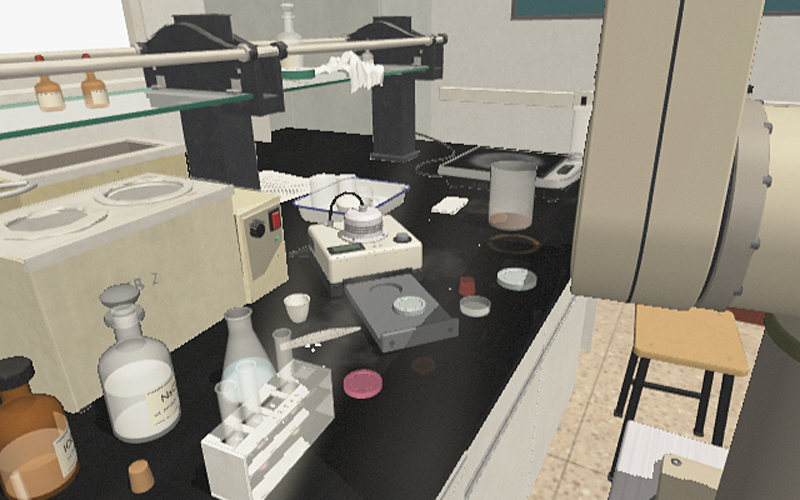

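```bash
python3 - <<'E'
from h import *
im=cv2.imread('pics/raw_t0.png')[75:270,225:425]
cv2.imwrite('pics/t0c.png',cv2.resize(im,None,fx=3,fy=3,interpolation=cv2.INTER_CUBIC))
for n,p,z in [('disc',(363,276),.032),('well',(387,237),.024),('key',(440,225),.091),('frontL',(302,283),.036),('frontR',(355,328),.036)]:
    print(n,ray('top',np.array(p)/1.25,z))
print(proj('top',[.138,-.584,.219]),proj('top',[.5,-.3,0]),proj('top',[.6,-.3,0]))
E
```

```text
disc [ 0.48064132 -0.23674595  0.032     ]
well [ 0.54500267 -0.2750889   0.024     ]
key [ 0.5596073  -0.35727673  0.091     ]
frontL [ 0.46851822 -0.13836219  0.036     ]
frontR [ 0.39680812 -0.22495016  0.036     ]
[496.89294359 434.2322828 ] [321.44357601 211.86986401] [321.7944775  164.42734958]
```

View pics/t0c.png

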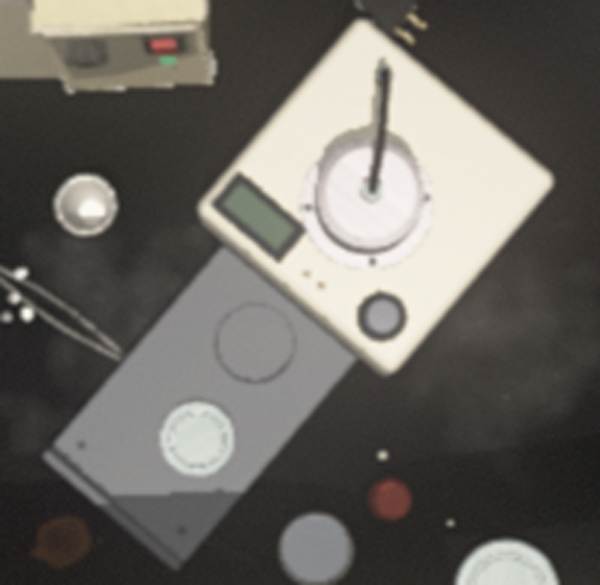

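```bash
python3 - <<'E'
from h import *
g=lambda p,z,off=0: ray('top',(np.array(p)-1)/3+[225,75],z)
W={n:g(p,z) for n,p,z in [('disc',(197,438),.032),('well',(255,343),.024),('key',(382,316),.091),('fL',(43,457),.036),('fR',(180,570),.036),('cl',(198,207),.08),('cb',(360,17),.08),('cr',(555,180),.08),('cf',(390,376),.08),('tweez',(120,355),.003),('cru',(86,205),.036),('petri',(316,549),.014),('stop',(390,500),.026)]}
for k,v in W.items(): print(k,v[:2].round(4))
ang=lambda a,b:np.degrees(np.arctan2(*(W[b]-W[a])[1::-1]))
print('front perp',ang('fR','fL')-90,np.linalg.norm(W['fL']-W['fR']),'sides',ang('cl','cb'),ang('cf','cr'),ang('cf','cl')-90,ang('cr','cb')-90)
mid=(W['fL']+W['fR'])/2; print('well from front',np.linalg.norm((W['well']-mid)[:2]),ang('fL','fR'))
a=np.arctan2(*(W['well']-mid)[1::-1]);print('mid->well ang',np.degrees(a))
th=np.radians(np.mean([ang('fR','fL')-90,ang('cl','cb'),ang('cf','cr'),ang('cf','cl')-90,ang('cr','cb')-90]))
u=np.array([np.cos(th),np.sin(th)]);v=np.array([-u[1],u[0]])
print('th',np.degrees(th),'u',u)
cc=(W['cl']+W['cb']+W['cr']+W['cf'])[:2]/4; org=cc-15e-3*u
key=W['key'][:2]; org2=key+.045*u+.055*v
print('org',org,org2)
for o in(org,org2):
  for n in W: print(n,((W[n][:2]-o)@u).round(4),((W[n][:2]-o)@v).round(4))
# refine shapes
E
```

```text
disc [ 0.4809 -0.2366]
well [ 0.5462 -0.2752]
key [ 0.5596 -0.3573]
fL [ 0.4673 -0.1331]
fR [ 0.3923 -0.2263]
cl [ 0.6307 -0.2382]
cb [ 0.7567 -0.3428]
cr [ 0.6502 -0.4702]
cf [ 0.5217 -0.3634]
tweez [ 0.5385 -0.1807]
cru [ 0.6386 -0.1596]
petri [ 0.4055 -0.3182]
stop [ 0.4399 -0.3679]
front perp -38.81203358550456 0.1196389365306218 sides -39.720555636124196 -39.736100598670674 -41.0349655981756 -39.914940606386594
well from front 0.15060393813297793 -128.81203358550457
mid->well ang -39.34563631111762
th -39.84371920497233 u [ 0.76779487 -0.64069575]
org [ 0.62830995 -0.34403924] [ 0.62939633 -0.34387932]
disc -0.182 -0.012
well -0.1071 0.0003
key -0.0443 -0.0542
fL -0.2588 0.0588
fR -0.2566 -0.0609
cl -0.066 0.0828
cb 0.0978 0.0832
cr 0.0976 -0.0828
cf -0.0694 -0.0832
tweez -0.1736 0.0679
cru -0.1103 0.1482
petri -0.1876 -0.1229
stop -0.1294 -0.139
disc -0.1827 -0.0128
well -0.1078 -0.0006
key -0.045 -0.055
fL -0.2595 0.0579
fR -0.2574 -0.0617
cl -0.0667 0.082
cb 0.0971 0.0824
cr 0.0969 -0.0837
cf -0.0702 -0.084
tweez -0.1743 0.0671
cru -0.111 0.1473
petri -0.1884 -0.1237
stop -0.1301 -0.1398
```

Candidates for the disc (pixels in the enlarged top picture):
- The pale disc on the drawer plate, at (363,276).
- A larger pale disc on the bench, at (493,340).
- The pink disc, at (261,290).
- The grey dish, at (413,322).

I choose the one at (363,276): it is not pink, it is the smaller of the two pale ones, and it lies on the plate. The crop confirms it. Its measured position is 75 mm before the well and 12 mm to the right, which fits the description.

>>> arm_command([
  [[1.3,1.54,0,0,0,-2.2],[1.3,1.54,0,0,0,-2.2],[1.3,1.54,0,0,0,-2.2],[1.3,1.54,0,0,0,-2.2],[1.3,1.54,0,0,0,-2.2],[1.3,1.54,0,0,0,-2.2],[1.3,1.54,0,0,0,-2.2],[1.3,1.54,0,0,0,-2.2],[1.3,1.54,0,0,0,-2.2],[1.3,1.54,0,0,0,-2.2],[1.3,1.54,0,0,0,-2.2],[1.3,1.54,0,0,0,-2.2]],
], gripper=-0.355)

```text
t: 1.1
tool_pos: [0.2948, -0.3979, 0.2182]
orientation: [-3.12, 0.36, 0.001]
force: [0.2, -1.2, 0.0]
opening: 0.0301
gripper_force: 0.0
```

>>> arm_command([
  [[1.3,1.54,0,0,0,-2.2],[1.3,1.54,0,0,0,-2.2],[1.3,1.54,0,0,0,-2.2],[1.3,1.54,0,0,0,-2.2],[1.3,1.54,0,0,0,-2.2],[1.3,1.54,0,0,0,-2.2],[1.3,1.54,0,0,0,-2.2],[1.3,1.54,0,0,0,-2.2],[1.3,1.54,0,0,0,-2.2],[1.3,1.54,0,0,0,-2.2],[1.3,1.54,0,0,0,-2.2],[1.3,1.54,0,0,0,-2.2]],
])

```text
t: 2.1
tool_pos: [0.4508, -0.2132, 0.2182]
orientation: [-2.956, 1.063, 0.001]
force: [0.0, -0.4, 0.7]
opening: 0.03
gripper_force: 0.0
```

>>> arm_command([
  [[0.2,0,-1.5,0,0,0],[0,0,-1.5,0,0,0],[0,0,-1.5,0,0,0],[0,0,-1.5,0,0,0],[0,0,-1.5,0,0,0],[0,0,-1.5,0,0,0],[0,0,-1.5,0,0,0],[0,0,-1.5,0,0,0],[0,0,-1.5,0,0,0],[0,0,-1,0,0,0],[0,0,0,0,0,0],[0,0,0,0,0,0]],
])

```text
t: 3.1
tool_pos: [0.4519, -0.2139, 0.0732]
orientation: [-2.957, 1.06, 0.002]
force: [0.1, 0.2, -0.4]
opening: 0.0301
gripper_force: 0.0
```

```bash
python3 - <<'E'
from h import *
snap('top','t1.png',(225,100,425,270),3)
im=snap('side','s1.png',(240,200,400,300),4)
s=monitor.read_state();print(s['t'],s['tool_pos'],s['orientation'],s['opening'],s['force'])
o=np.array([.6288,-.344]);th=np.radians(-39.8);u=np.array([np.cos(th),np.sin(th)]);v=np.array([-u[1],u[0]])
d=s['tool_pos'][:2]-o;print(d@u,d@v)
E
```

```text
3.2 [ 0.45297728 -0.21454737  0.07456292] [ 2.95690864e+00 -1.06049889e+00  1.83139735e-03] 0.029896503601830014 [-0.96587609 -0.48378799  0.66915119]
-0.21794558735829855 -0.013089503211438064
```

View pics/s1.png

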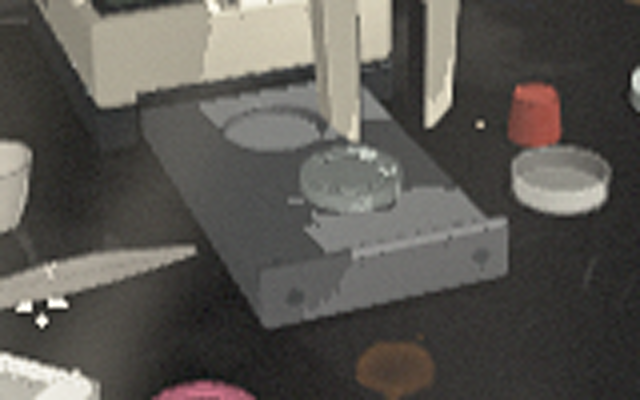

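>>> arm_command([
  [[0,0,-1,0,0,0],[0,0,-1,0,0,0],[0,0,-1,0,0,0],[0,0,-0.8,0,0,0],[0,0,-0.5,0,0,0],[0,0,-0.4,0,0,0],[0,0,0,0,0,0],[0,0,0,0,0,0]],
])

```text
t: 3.87
tool_pos: [0.4523, -0.2141, 0.0264]
orientation: [-2.957, 1.061, 0.001]
force: [-0.8, 0.5, -0.8]
opening: 0.0301
gripper_force: 0.0
```

```bash
python3 - <<'E'
from h import *
im=snap('side','s2.png',(300,215,380,285),8)
s=monitor.read_state();print(s['t'],s['tool_pos'],s['orientation'],s['opening'],s['force'])
E
```

```text
3.9167 [ 0.45263153 -0.21432504  0.02684621] [ 2.95712413e+00 -1.06051543e+00  4.00079236e-04] 0.029991785371762236 [ 1.00291336 -0.15811258 -0.1986842 ]
```

View pics/s2.png

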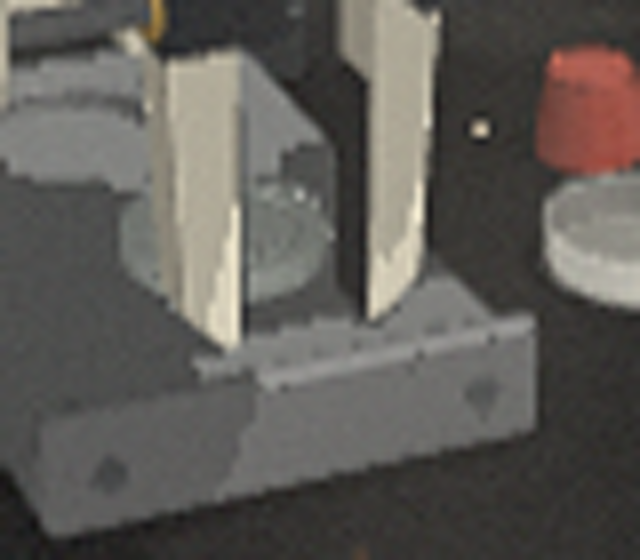

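>>> arm_command([
  [[0.28,-0.15,0,0,0,0],[0.28,-0.15,0,0,0,0],[0.28,-0.15,0,0,0,0],[0.28,-0.15,0,0,0,0],[0.28,-0.15,0,0,0,0],[0.28,-0.15,0,0,0,0],[0.28,-0.15,0,0,0,0],[0.28,-0.15,0,0,0,0],[0.28,-0.15,0,0,0,0],[0.28,-0.15,0,0,0,0]],
])

```text
t: 4.75
tool_pos: [0.4807, -0.2293, 0.0266]
orientation: [-2.957, 1.061, 0.0]
force: [-0.8, 0.5, 1.3]
opening: 0.03
gripper_force: 0.7
```

>>> arm_command([
  [[0.28,-0.15,0,0,0,0],[0.28,-0.15,0,0,0,0],[0.28,-0.15,0,0,0,0],[0.28,-0.15,0,0,0,0],[0.28,-0.15,0,0,0,0],[0.28,-0.15,0,0,0,0],[0.28,-0.15,0,0,0,0],[0.28,-0.15,0,0,0,0],[0.28,-0.15,0,0,0,0],[0.28,-0.15,0,0,0,0],[0,0,0,0,0,0],[0,0,0,0,0,0]],
])

```text
t: 5.75
tool_pos: [0.5087, -0.2444, 0.0266]
orientation: [2.957, -1.061, 0.0]
force: [-0.3, 0.6, -0.3]
opening: 0.0299
gripper_force: 0.0
```

```bash
python3 - <<'E'
from h import *
im=snap('side','s3.png',(270,190,400,290),6)
s=monitor.read_state();print(s['t'],s['tool_pos'],s['opening'],s['force'])
o=np.array([.6288,-.344]);th=np.radians(-39.8);u=np.array([np.cos(th),np.sin(th)]);v=np.array([-u[1],u[0]])
d=s['tool_pos'][:2]-o;print(d@u,d@v)
E
```

```text
5.8 [ 0.50848259 -0.24425467  0.02650544] 0.02971884560594852 [ 0.0383274  -0.61656802 -0.48797431]
-0.15628583300950608 -0.00038364753572377175
```

View pics/s3.png

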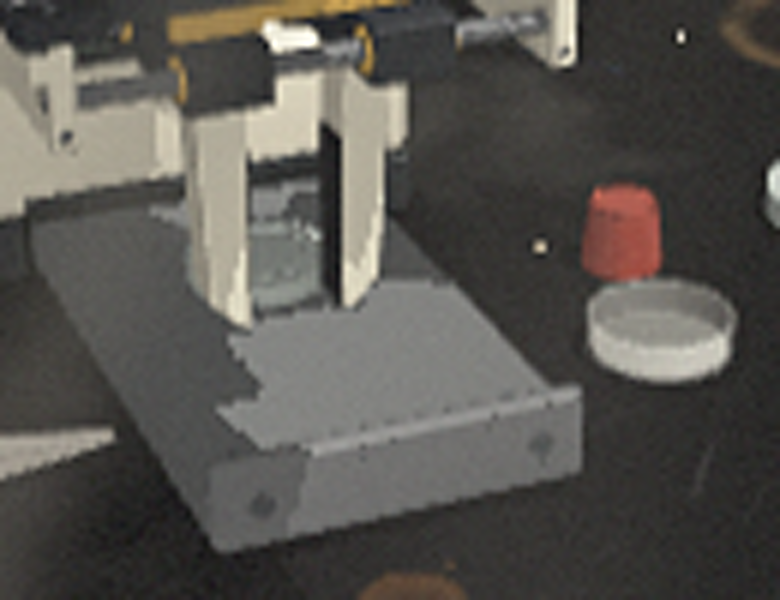

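>>> arm_command([
  [[0.16,-0.13,0,0,0,0],[0.16,-0.13,0,0,0,0],[0.16,-0.13,0,0,0,0],[0.16,-0.13,0,0,0,0],[0.16,-0.13,0,0,0,0],[0.16,-0.13,0,0,0,0],[0.16,-0.13,0,0,0,0],[0.16,-0.13,0,0,0,0],[0.16,-0.13,0,0,0,0],[0.16,-0.13,0,0,0,0],[0,0,0,0,0,0],[0,0,0,0,0,0]],
])

```text
t: 6.8
tool_pos: [0.5246, -0.2573, 0.0267]
orientation: [2.957, -1.061, 0.0]
force: [-0.2, -0.5, 0.1]
opening: 0.0304
gripper_force: 0.0
```

```bash
python3 - <<'E'
from h import *
im=snap('side','s4.png',(270,190,400,290),6)
s=monitor.read_state();print(s['t'],s['tool_pos'],s['opening'],s['force'])
o=np.array([.6288,-.344]);th=np.radians(-39.8);u=np.array([np.cos(th),np.sin(th)]);v=np.array([-u[1],u[0]])
d=s['tool_pos'][:2]-o;print(d@u,d@v)
E
```

```text
6.85 [ 0.52446911 -0.25723628  0.02661083] 0.03013976649252065 [ 0.00153491 -0.424987   -0.46602798]
-0.13569400284389957 -0.0001240736120207836
```

View pics/s4.png

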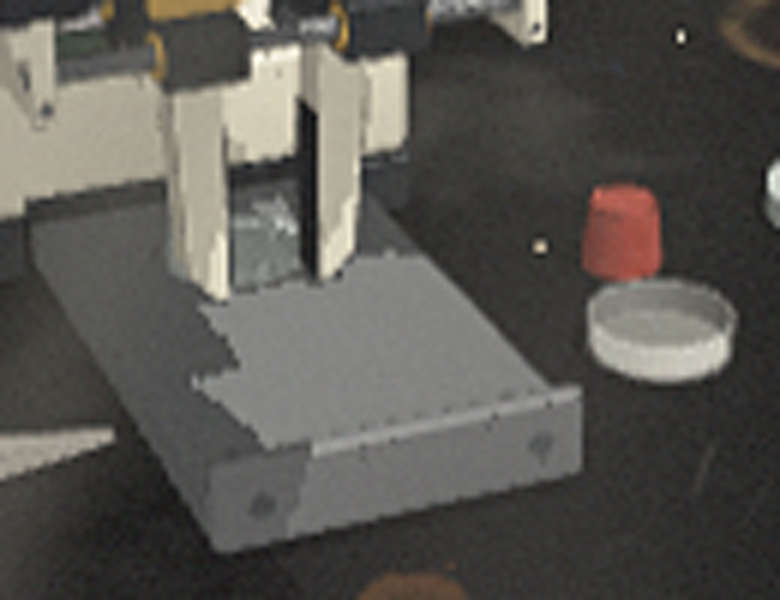

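>>> arm_command([
  [[0.15,-0.13,0,0,0,0],[0.15,-0.13,0,0,0,0],[0.15,-0.13,0,0,0,0],[0,0,0,0,0,0],[0,0,0,0,0,0],[-0.4,0.33,0,0,0,0],[-0.8,0.67,0,0,0,0],[-1.5,1.3,0,0,0,0],[-1.5,1.3,0,0,0,0],[0,0,0,0,0,0]],
])

```text
t: 7.68
tool_pos: [0.4837, -0.2225, 0.0253]
orientation: [-2.956, 1.06, 0.007]
force: [-0.8, 0.5, 0.6]
opening: 0.0302
gripper_force: 0.0
```

```bash
python3 - <<'E'
from h import *
a=snap('side','s5.png',(270,190,400,290),4)
b=snap('top','t5.png',(240,130,370,230),4)
s5=cv2.imread('pics/s5.png');t5=cv2.imread('pics/t5.png');cv2.imwrite('pics/c5.png',np.vstack([s5,t5])[:, :][:800] if 0 else cv2.resize(np.hstack([s5,t5]),(800,308),interpolation=cv2.INTER_AREA))
s=monitor.read_state();print(s['t'],s['tool_pos'],s['opening'],s['force'])
E
```

```text
7.7833 [ 0.48655133 -0.22472509  0.02664929] 0.030138552663541415 [0.63718452 0.09679725 1.29546611]
```

View pics/c5.png

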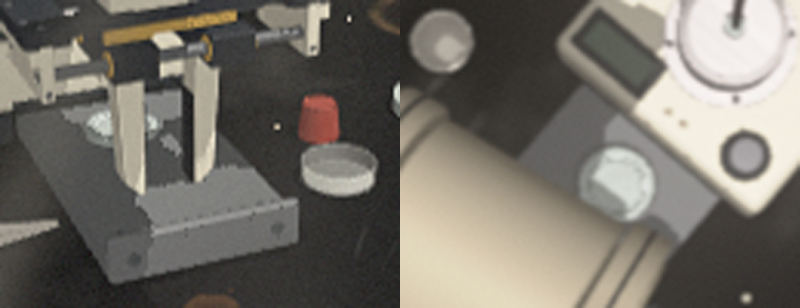

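>>> arm_command([
  [[0,0,1.5,0,0,0],[0,0,1.5,0,0,0],[0,0,1.5,0,0,0],[-1.35,1.12,0,0,0,0],[-1.35,1.12,0,0,0,0],[-1.35,1.12,0,0,0,0],[-1.35,1.12,0,0,0,0],[-1.35,1.12,0,0,0,0],[-1.35,1.12,0,0,0,0],[0,0,0,0,0,0],[0,0,0,0,0,0]],
])

```text
t: 8.7
tool_pos: [0.4066, -0.1583, 0.0722]
orientation: [2.957, -1.06, 0.003]
force: [0.5, -0.1, 0.1]
opening: 0.0297
gripper_force: 0.0
```

```bash
python3 - <<'E'
from h import *
s=monitor.read_state();print(s['t'],s['tool_pos'])
o=np.array([.6288,-.344]);th=np.radians(-39.8);u=np.array([np.cos(th),np.sin(th)]);v=np.array([-u[1],u[0]])
d=s['tool_pos'][:2]-o;print(d@u,d@v)
out=[]
for n,(x0,y0,x1,y1) in [('side',(270,190,350,265)),('top',(265,145,345,220))]:
    im=np.array(eyes.read_camera(n)); c=cv2.resize(im[y0:y1,x0:x1],None,fx=5,fy=5,interpolation=cv2.INTER_CUBIC); raw=c.copy()
    for col,z,r in [((0,255,0),.025,.025),((0,0,255),.032,.025)]:
        w=o-.1075*u
        P=[(proj(n,[w[0]+r*np.cos(a),w[1]+r*np.sin(a),z])-[x0,y0]+.5)*5 for a in np.linspace(0,6.28,60)]
        cv2.polylines(c,[np.array(P).astype(int)],True,col,1)
    out.append(np.vstack([c,raw]))
cv2.imwrite('pics/c6.png',cv2.resize(np.hstack(out),None,fx=.8,fy=.8,interpolation=cv2.INTER_AREA))
E
```

```text
8.7 [ 0.40664726 -0.15831249  0.07222583]
-0.28953666333965683 0.00045852840765472913
```

View pics/c6.png

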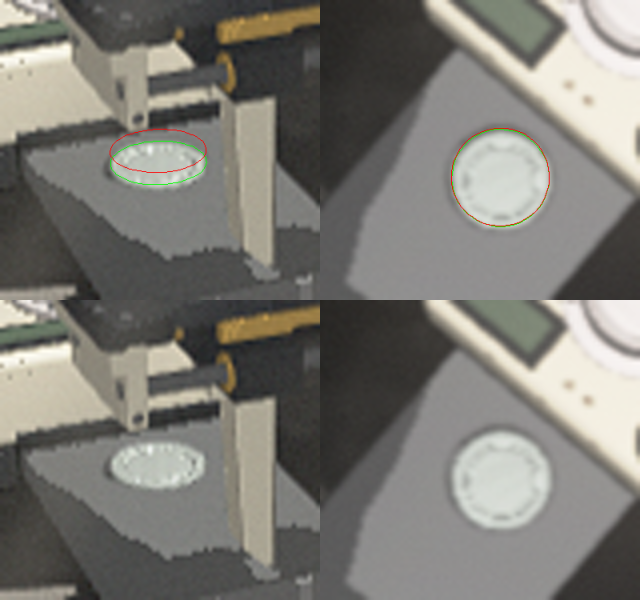

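The disc lies flat in the well: its rim matches the green home outline in both views. Next I shut the drawer.

>>> arm_command([
  [[0,0,-1,0,0,0],[0,0,-1,0,0,0],[0,0,-1,0,0,0],[0,0,-1,0,0,0],[0,0,-1,0,0,0],[0,0,-0.4,0,0,0],[0.38,-0.32,0,0,0,0],[0.38,-0.32,0,0,0,0],[0.38,-0.32,0,0,0,0],[0.38,-0.32,0,0,0,0],[0.38,-0.32,0,0,0,0],[0.38,-0.32,0,0,0,0]],
])

```text
t: 9.8
tool_pos: [0.4291, -0.1773, 0.0179]
orientation: [-2.957, 1.061, 0.0]
force: [-2.8, 2.7, 2.2]
opening: 0.0301
gripper_force: 1.7
```

>>> arm_command([
  [[0.58,-0.48,0,0,0,0],[0.58,-0.48,0,0,0,0],[0.58,-0.48,0,0,0,0],[0.58,-0.48,0,0,0,0],[0.58,-0.48,0,0,0,0],[0.58,-0.48,0,0,0,0],[0.58,-0.48,0,0,0,0],[0.58,-0.48,0,0,0,0],[0.58,-0.48,0,0,0,0],[0.58,-0.48,0,0,0,0],[0.58,-0.48,0,0,0,0],[0.38,-0.32,0,0,0,0]],
])

```text
t: 10.8
tool_pos: [0.497, -0.2338, 0.0175]
orientation: [2.957, -1.061, 0.0]
force: [-3.3, 1.3, 2.3]
opening: 0.0302
gripper_force: 1.7
```

```bash
python3 - <<'E'
from h import *
s=monitor.read_state();print(s['t'],s['tool_pos'],s['force'])
o=np.array([.6288,-.344]);th=np.radians(-39.8);u=np.array([np.cos(th),np.sin(th)]);v=np.array([-u[1],u[0]])
d=s['tool_pos'][:2]-o;print(d@u,d@v)
E
```

```text
10.8 [ 0.49695172 -0.23377963  0.01750928] [-3.28163478  1.32625482  2.34703539]
-0.17184999365931486 0.0002831320052129327
```

>>> arm_command([
  [[0.23,-0.19,0,0,0,0],[0.23,-0.19,0,0,0,0],[0.15,-0.13,0,0,0,0],[0.08,-0.06,0,0,0,0],[0,0,0,0,0,0]],
])

```text
t: 11.22
tool_pos: [0.5034, -0.2389, 0.0176]
orientation: [2.957, -1.061, 0.0]
force: [-1.4, -0.0, 0.0]
opening: 0.0301
gripper_force: 0.6
```

>>> arm_command([
  [[0.04,-0.03,0,0,0,0],[0.04,-0.03,0,0,0,0],[0.04,-0.03,0,0,0,0],[0.04,-0.03,0,0,0,0],[0,0,0,0,0,0]],
])

```text
t: 11.63
tool_pos: [0.5047, -0.24, 0.0176]
orientation: [2.957, -1.06, -0.0]
force: [-3.1, 1.6, 0.0]
opening: 0.0302
gripper_force: 1.4
```

>>> arm_command([
  [[0.04,-0.03,0,0,0,0],[0.04,-0.03,0,0,0,0],[0,0,0,0,0,0]],
])

```text
t: 11.88
tool_pos: [0.5056, -0.2407, 0.0176]
orientation: [2.957, -1.061, -0.0]
force: [-4.0, 0.2, -0.7]
opening: 0.0301
gripper_force: 1.3
```

>>> arm_command([
  [[0.04,-0.03,0,0,0,0],[0.04,-0.03,0,0,0,0],[0,0,0,0,0,0]],
])

```text
t: 12.13
tool_pos: [0.5058, -0.2408, 0.0175]
orientation: [-2.957, 1.06, 0.003]
force: [-7.1, 2.5, 4.1]
opening: 0.0298
gripper_force: 3.4
```

>>> arm_command([
  [[0.04,-0.03,0,0,0,0],[0.04,-0.03,0,0,0,0],[0,0,0,0,0,0]],
])

```text
t: 12.38
tool_pos: [0.5058, -0.2408, 0.0175]
orientation: [-2.956, 1.061, 0.006]
force: [-11.2, 4.8, 8.2]
opening: 0.03
gripper_force: 6.0
```

>>> arm_command([
  [[0.04,-0.03,0,0,0,0],[0.04,-0.03,0,0,0,0],[0,0,0,0,0,0]],
])

```text
t: 12.63
tool_pos: [0.5059, -0.2409, 0.0175]
orientation: [-2.956, 1.06, 0.009]
force: [-15.6, 8.0, 12.5]
opening: 0.0301
gripper_force: 8.6
```

>>> arm_command([
  [[-0.4,0.33,0,0,0,0],[-1.0,0.83,0,0,0,0],[-1.2,1.0,0,0,0,0],[0,0,2,0,0,0],[0,0,2.5,0,0,0],[0,0,2.5,0,0,0],[0,0,2.5,0,0,0],[0,0,2.5,0,0,0],[0,0,2.5,0,0,0],[0,0,2.5,0,0,0],[0,0,2,0,0,0],[0,0,0,0,0,0]],
])

```text
t: 13.63
tool_pos: [0.4853, -0.2223, 0.2139]
orientation: [2.956, -1.06, 0.017]
force: [1.3, -0.3, 0.3]
opening: 0.0302
gripper_force: 0.0
```

>>> arm_command([
  [[0.7,-1.2,0,0,0,0],[0.7,-1.2,0,0,0,0],[0.7,-1.2,0,0,0,0],[0.7,-1.2,0,0,0,0],[0.7,-1.2,0,0,0,0],[0.7,-1.2,0,0,0,0],[0.7,-1.2,0,0,0,0],[0.7,-1.2,0,0,0,0],[0.7,-1.2,0,0,0,0],[0.7,-1.2,0,0,0,0],[0.4,-1.0,0,0,0,0],[0,0,0,0,0,0]],
], gripper=-1, squeeze=5)

```text
t: 14.63
tool_pos: [0.5567, -0.3524, 0.2067]
orientation: [2.956, -1.062, 0.001]
force: [0.4, -0.6, -0.9]
opening: 0.0003
gripper_force: 0.0
```

```bash
python3 - <<'E'
from h import *
im=snap('top','t7.png');snap('side','s7.png')
s=monitor.read_state();print(s['t'],s['tool_pos'],s['orientation'],s['opening'],s['force'])
E
```

```text
14.7333 [ 0.5561244  -0.35070313  0.20688098] [-2.95655949e+00  1.06084959e+00  2.90678421e-04] 0.0006919332734091261 [-0.28814085 -0.25439951 -0.31434572]
```

>>> arm_command([
  [[0.3,-0.6,-0.5,0,0,0],[0,0,-1.5,0,0,0],[0,0,-1.5,0,0,0],[0,0,-1.5,0,0,0],[0,0,-1.5,0,0,0],[0,0,-1.5,0,0,0],[0,0,-1.3,0,0,0],[0,0,-1,0,0,0],[0,0,-0.6,0,0,0],[0,0,0,0,0,0],[0,0,0,0,0,0]],
])

```text
t: 15.65
tool_pos: [0.5591, -0.3568, 0.0987]
orientation: [-2.957, 1.06, 0.0]
force: [0.8, -0.2, 0.5]
opening: 0.0006
gripper_force: 0.0
```

```bash
python3 - <<'E'
from h import *
snap('side','s8.png',(230,140,370,240),5)
s=monitor.read_state();print(s['t'],s['tool_pos'],s['force'])
E
```

```text
15.7 [ 0.55949722 -0.35713442  0.09949804] [-0.07962252 -0.46350028  0.45684165]
```

View pics/s8.png

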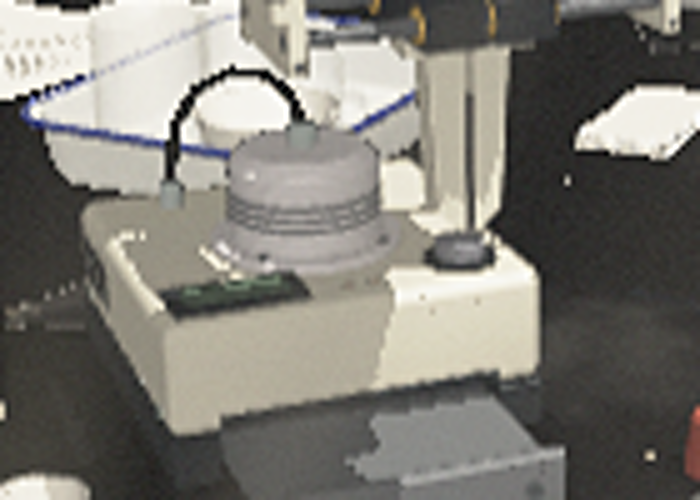

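Side view: the closed fingers are just above the key at (462,240), the drawer is shut and the lead is clear of the gripper. Next I press the key.

>>> arm_command([
  [[0,0,-0.3,0,0,0],[0,0,-0.3,0,0,0],[0,0,-0.1,0,0,0],[0,0,-0.1,0,0,0],[0,0,-0.1,0,0,0],[0,0,-0.1,0,0,0],[0,0,0,0,0,0]],
])

```text
t: 16.28
tool_pos: [0.5591, -0.3569, 0.0889]
orientation: [2.957, -1.061, 0.0]
force: [-0.8, 1.0, 3.9]
opening: 0.0007
gripper_force: 1.7
```

>>> arm_command([
  [[0,0,-0.1,0,0,0],[0,0,-0.1,0,0,0],[0,0,0,0,0,0],[0,0,0,0,0,0]],
])

```text
t: 16.62
tool_pos: [0.5592, -0.3569, 0.0873]
orientation: [2.957, -1.061, 0.001]
force: [-3.7, 1.2, 6.9]
opening: 0.0003
gripper_force: 3.4
```

>>> arm_command([
  [[0,0,-0.1,0,0,0],[0,0,-0.05,0,0,0],[0,0,0,0,0,0],[0,0,0,0,0,0]],
])

```text
t: 16.95
tool_pos: [0.5592, -0.357, 0.0871]
orientation: [2.957, -1.06, 0.001]
force: [-6.2, 4.1, 15.5]
opening: 0.0001
gripper_force: 7.5
```

>>> arm_command([
  [[0,0,0.5,0,0,0],[0,0,1.5,0,0,0],[0,0,2,0,0,0],[0,0,2,0,0,0],[0,0,2,0,0,0],[0,0,2,0,0,0],[0,0,2,0,0,0],[-1,0,0,0,0,0],[-2,0,0,0,0,0],[-2,0,0,0,0,0],[0,0,0,0,0,0],[0,0,0,0,0,0]],
])

```text
t: 17.95
tool_pos: [0.5085, -0.357, 0.205]
orientation: [-2.956, 1.062, -0.0]
force: [0.4, -0.1, 1.0]
opening: 0.0007
gripper_force: 0.0
```

```bash
python3 -c "
from plant import ticket
print(ticket.close_job())"
```

```text
the job is handed in; nothing more can be done
None
```

The job is handed in, but no verdict came back: the disc was slid flat into the well, the drawer pushed shut against its stop, and the key pressed to the bottom (about 15 N) and released; I did not look again after the press.

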